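Lock the cam clamp with its T key

TASK

Take the T key out of the wooden stand and put it down through the brass collar of the blue cam clamp; pressing only gently, feel for the angle at which its square shank drops into the hidden square socket, and push it fully home. Then turn it clockwise (seen from above) to the stop, where its red handle bar lines up with red marks on the cover, and leave it standing there, released. Never force the key, and leave the loose tape measure, pliers, wrench and sanding block where they lie.

Things in the scene. Friction and masses are not known exactly. Their poses are not given: they have to be found in the camera images.
- t_key: loose T key, 98 mm tall, about 0.22 kg. Origin: tip of its round nose; z up along the shank, x along the handle bar. From the tip: round tapered nose 12 mm across, 7 mm long; square shank 14 x 14 mm (faces along x and y), 7 to 47 mm; shoulder 35 mm across to 52 mm; neck 16 mm across. It starts upright in the stand. Any quarter turn of it fits the socket alike.
- key_handle (a point): middle of the key's red bar, 88 mm above the nose tip, axes as the key's. The bar is 76 mm long (x), 14 mm wide (y), 20 mm high; grasp it here across its width, from above
- key_shoulder (a point): underside of the key's shoulder, 47 mm above the nose tip; it meets the collar's top when the key is home; at the start it rests on the stand's top
- key_stand: wooden block 66 x 66 x 58 mm fixed to the bench, with an upright hole 28 mm across; the bench vice, 0.21 m high, stands between stand and clamp; origin at the middle of its underside
- cam_clamp: blue cam clamp fixed to the bench; origin under the bore's axis at bench level, z up, x towards the jaw that holds a wooden block (it reaches from -52 to +114 mm in x, 52 mm either side in y). Metal cover 88 x 88 mm, top at 55 mm, bore 21.6 mm across. Four red marks on the cover lie along the clamp's +x, -x, +y and -y from the bore.
- collar_top (a point): on the bore's axis at the top of the brass collar (38 mm across, opening a cone from 28 to 21.6 mm, 3 mm high), 58 mm above the bench; axes as the clamp's. A key that does not match the socket rests with its shoulder about 16 to 18 mm above this; one that matches goes down till its shoulder is here
- socket_top (a point): middle of the mouth of the hidden square socket, 36 mm above the bench, on the bore's axis; axes as the clamp's (they do not turn with the socket). The socket is 15.6 x 15.6 mm, 24 mm deep, mouth bevelled to 20.6 mm over its top 3 mm, and turns about the bore's axis against a steady friction of 0.08 N m, between two stops. Its starting angle is unknown, at least 0.4 rad short of the locked stop.
- locked_stop (a point): same point as collar_top; its axes are the sides of the socket at the clockwise stop (seen from above), the locked position, and equal the clamp's axes. There the key's bar lies along one pair of red marks, whichever of the four ways round the key was put in.
- tape_measure: yellow tape measure, 67 x 80 x 35 mm, loose, to be left alone; origin at its underside
- pliers: blue-handled pliers, 60 x 181 x 14 mm, loose, to be left alone; origin at the underside
- wrench: steel wrench, 31 x 178 x 7 mm, loose, to be left alone; origin at the underside
- sanding_block: cork sanding block, 65 x 112 x 32 mm, loose, to be left alone; origin at the underside
Not all that is in view belongs to the job. There is more than one size of the t_key; the one meant has the size given above.

How it is judged (in metres and radians):
At the end, for the whole second after the job is handed in: the key stands in the clamp, upright within 0.1 rad, its shoulder within 4 mm of the collar's top and 5 mm of the bore's axis, its bar within 0.15 rad of a pair of red marks (either pair), released and at rest (z of key_shoulder in the frame of collar_top below 0.004 m and horizontal distance between key_shoulder and collar_top below 0.005 m and angle between t_key's own z axis and vertical below 0.1 rad and (angle between the x axis of t_key and the x axis of cam_clamp, either way round below 0.15 rad or angle between the x axis of t_key and the y axis of cam_clamp, either way round below 0.15 rad) and linear speed of t_key below 0.01 m/s); the robot touches nothing.
It fails at once if the key is pressed or wrung in the clamp with more than 60 N (contact force between t_key and cam_clamp above 60 N).
It fails at once if the tape measure, pliers, wrench or sanding block is moved more than 20 mm (distance of any of tape_measure, pliers, wrench, sanding_block from where it was at the start of the episode above 0.02 m).
It also fails if it takes over 72 s, if anything falls off the work surface, if the arm or the gripper's body presses on something with over 40 N, if the wrist force passes 120 N, or if a joint passes its speed limit or range.

ROBOT

A 6-joint arm with a two-finger parallel gripper is mounted at the origin on a cart in front of the work surface, level with it; the furniture and walls round the work are solid. World frame = base frame: x ahead of the robot, y to its left, z up, the work surface at z = 0. Lengths are in mm, angles in degrees, forces in N, time in s.
With the tool pointing down it reaches from about 300 to 750 mm from the base axis. Payload 8.5 kg.
Tool frame: the origin (TCP) lies on the centre line of the jaws, within the pads' length; the fingertips stand 11 mm ahead of it and the grasp point (between the pads) lies 8 mm behind it; z points along the fingers, y is the line along which they close (so a half turn about z gives the same grasp; the last joint's range is limited). The gripper opens to 88 mm and grips with 3 to 60 N. Pads are 18 mm wide; open, the fingers measure 123 mm over their backs; the gripper's body (75 mm by 187 mm) begins 45 mm behind the grasp point.
Start: joints at [50.919, 21.807, 74.336, -0, 83.858, -12.336], TCP at [247.506, 491.143, 249.748] pointing down, gripper open.
Joint ranges: [-178.18, 178.18], [-50.72, 133.34], [12.68, 142.11], [-81.47, 261.47], [9.98, 163.14], [-165.26, 165.26]. Speed limits (degrees/s): [136.94, 136.94, 180, 180, 180, 180].

INTERFACE

Orientations are given as a 3x3 rotation matrix whose columns are the frame's x, y, z axes.
In Python, from bench import manip gives the robot as it stands.
- The arm moves only by the shell command python3 -m creep 'ROWS' [OPENING] [FORCE]. ROWS is text: rows parted by semicolons, each of 4 numbers parted by spaces: the shift along the tool's x, y, z in m, then the turn about the tool's z in degrees. In form: dx dy dz spin; .... A call has 1 to 8 rows; each row is the pose to reach, as a shift and turn from the pose commanded when the call began, along the tool's axes at that moment; what a row does not reach only later rows make up. A row lasts 1/12 s, in which the tool goes at most 41.7 mm and 7.16 degrees, less where a joint would pass 70% of its speed; a pose out of reach is approached as far as the arm can. A call with a gripper value outside its range is refused whole. OPENING is the finger opening in m, from 0 to 0.0881, set as the call begins (- or left out, the last holds). The fingers move at their own pace and stop on an object; FORCE is the grip in N (left out, the last holds). Time passes only in rows, so rows that repeat a pose let the fingers close. It gives the time, the measured TCP pose, the force, the opening and the grip force at its end, in the units of the state.
- manip.read_state(): the state, without advancing time (a new reading comes with each control period).
- manip.capture(name): name is "scene" or "top" or "wrist"; returns a dict with "pixels" (480x640x3 uint8, red, green, blue), "depth" (480x640 float32, mm along the optical axis (not along the pixel's ray), 0 where there is no reading), "mtx" (3x3 intrinsics, pixels), "R" (3x3) and "t" (3): a world point X has camera coordinates R X + t; the wrist camera has in their place "T_tool_cam" (4x4, takes a point from camera to tool coordinates, whose origin is the TCP and whose axes are the flange's). Camera axes: x right, y down, z forward; pixel columns grow to the right and rows downward; lengths in mm; the calibration is good to about 2 mm. A picture is of the moment at which its call begins: read the wrist's pose just before it.
- manip.close_job(): hands the job in; it is judged then, once.
The state is a dict: "time_s": time; "q": joint angles; "joint_velocities": joint speeds; "tau": joint torques, N m; "position": TCP position; "tcp_rot": TCP orientation; "contact_force": force on the tool from outside, world axes, zero at the start; "ft_torque": the same for the moment, N m; "width": opening from 0.0 (shut) to 1.0 (fully open); "grasp_force": force on a finger pad.
Only numpy, scipy, OpenCV 4.12 (cv2) and the standard library are available. Lean on these libraries where they do the work, as an engineer would, in place of code of your own. Each camera call takes 0.05 s, during which the arm holds its last target. There are 200 camera calls.

## Working session

There is one attempt and no reset: what is moved stays moved. The work goes in short steps, Python scripts to look and compute and a shell command to move; the robot and the scene stay as the last step left them, time stands still between calls to the robot, and variables do not carry over. Pictures are saved under pics/ and viewed, at most 10 in all, crops included, and the job is handed in when it is done.

```bash
ls; mkdir -p pics; python3 - <<'E'
from bench import manip
import cv2,numpy as np
s=manip.read_state();print({k:np.round(v,3).tolist() for k,v in s.items()})
for n in("scene","top"):
    c=manip.capture(n);np.savez(f"pics/{n}0.npz",**c);cv2.imwrite(f"pics/{n}0.png",c["pixels"][...,::-1])
    print(n,c["mtx"].round(1).tolist(),(-c["R"].T@c["t"]).round(0),c["R"].round(3).tolist())
E
```

```text
pics
{'time_s': 0.0, 'q': [50.919, 21.842, 74.384, 0.0, 83.857, -12.336], 'joint_velocities': [0.013, 0.16, 0.091, -0.111, 0.031, 0.124], 'tau': [0.0, -43.793, -22.456, 0.071, 0.035, -0.0], 'position': [247.354, 490.955, 249.138], 'tcp_rot': [[-0.893, 0.45, -0.001], [0.45, 0.893, -0.001], [0.0, -0.001, -1.0]], 'contact_force': [0.093, 0.11, -0.205], 'ft_torque': [0.006, -0.009, -0.061], 'grasp_force': 0.0, 'width': 1.004}
scene [[514.9, 0.0, 322.6], [0.0, 514.9, 236.5], [0.0, 0.0, 1.0]] [-153. -829. 1132.] [[0.784, -0.621, 0.002], [-0.447, -0.567, -0.692], [0.431, 0.542, -0.722]]
top [[576.2, 0.0, 325.5], [0.0, 576.2, 229.9], [0.0, 0.0, 1.0]] [ 187.  -46. 1255.] [[-0.027, -1.0, 0.007], [-0.97, 0.025, -0.241], [0.241, -0.014, -0.97]]
```

View pics/scene0.png

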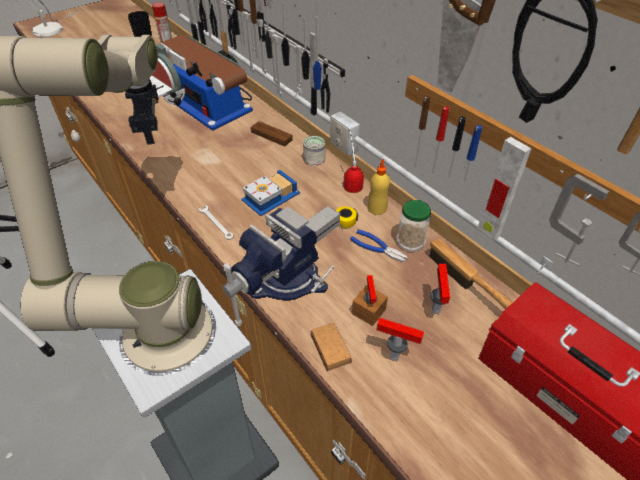

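View pics/top0.png

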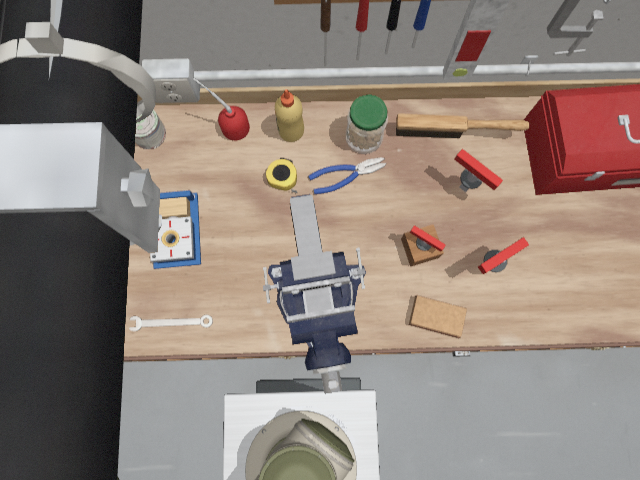

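Three red-barred T keys could be the target: A in the stand (scene 370,292; top 427,239), B standing loose (scene 400,330; top 503,255), and C standing loose (scene 443,285; top 478,170). By the description it's A, in the wooden stand. The clamp is at scene (268,190), top (172,240), and the vice at top (318,290) lies between them. Next I'll measure A's bar size and check it in a close crop.

```bash
cat > h.py <<'E'
import numpy as np,cv2
def load(n): return dict(np.load(f"pics/{n}.npz"))
def ray(c,uv):
    R,t,K=c["R"],c["t"],c["mtx"]
    d=R.T@np.linalg.inv(K)@np.array([uv[0],uv[1],1.]);return -R.T@t,d/np.linalg.norm(d)
def plane(c,uv,z):
    o,d=ray(c,uv);return o+d*(z-o[2])/d[2]
def tri(c1,u1,c2,u2):
    a,d=ray(c1,u1);b,e=ray(c2,u2)
    s=np.linalg.lstsq(np.c_[d,-e],b-a,rcond=None)[0];p,q=a+s[0]*d,b+s[1]*e
    return (p+q)/2,np.linalg.norm(p-q)
def cloud(c):
    v,u=np.indices(c["depth"].shape);z=c["depth"];K=c["mtx"]
    P=np.stack([(u-K[0,2])/K[0,0]*z,(v-K[1,2])/K[1,1]*z,z],-1)
    return (P-c["t"])@c["R"]
def red(c):
    h=cv2.cvtColor(c["pixels"],cv2.COLOR_RGB2HSV);H,S,V=cv2.split(h)
    return (((H<8)|(H>172))&(S>150)&(V>90)).astype(np.uint8)
E
python3 - <<'E'
from h import *
out=[]
for n,boxes in(("scene0",[(355,265,390,310),(375,310,430,350),(430,258,455,310)]),("top0",[(400,220,450,258),(475,230,532,280),(450,145,505,195)])):
    c=load(n);m=red(c);W=cloud(c)
    for b in boxes:
        k=np.zeros_like(m);k[b[1]:b[3],b[0]:b[2]]=m[b[1]:b[3],b[0]:b[2]]
        P=W[(k>0)&(c["depth"]>0)];zt=np.percentile(P[:,2],90)
        T=P[P[:,2]>zt-6]
        (cx,cy),wh,a=cv2.minAreaRect(T[:,:2].astype(np.float32));box=cv2.boxPoints(((cx,cy),wh,a))
        print(n,b[:2],len(T),"ztop",zt.round(1),"c",round(cx,1),round(cy,1),"wh",np.round(wh,1),"ang",round(a,1),T.mean(0).round(1))
    r=(330,240,480,370) if n=="scene0" else(380,140,540,290)
    out.append(cv2.resize(c["pixels"][r[1]:r[3],r[0]:r[2],::-1],None,fx=2.6,fy=2.6,interpolation=cv2.INTER_CUBIC))
h=min(o.shape[0] for o in out);cv2.imwrite("pics/crop1.png",np.hstack([o[:h] for o in out])[:, :800])
c=load("scene0");W=cloud(c)
cr=lambda c,r,f:cv2.resize(c["pixels"][r[1]:r[3],r[0]:r[2],::-1],None,fx=f,fy=f,interpolation=cv2.INTER_CUBIC)
cv2.imwrite("pics/crop2.png",np.hstack([cr(load("scene0"),(235,165,305,215),5.7),cr(load("top0"),(140,190,210,240+0),5.7)]))
for n,b in(("scene0",(240,170,300,212)),("top0",(150,190,200,268))):
    c=load(n);m=red(c);k=np.zeros_like(m);k[b[1]:b[3],b[0]:b[2]]=m[b[1]:b[3],b[0]:b[2]]
    N,_,s,ce=cv2.connectedComponentsWithStats(k)
    for i in range(1,N):
        if s[i,4]>3:print(n,ce[i].round(1),s[i,4],plane(c,ce[i],55).round(1))
# vice height
c=load("top0");W=cloud(c)
R=W[190:395,260:370].reshape(-1,3);R=R[R[:,2]>60];print("vice",np.percentile(R,[1,99],axis=0).round(0),)
E
```

```text
scene0 (355, 265) 132 ztop 111.9 c 445.3 -274.2 wh [77.4 13.7] ang 55.3 [ 444.5 -275.4  109.6]
scene0 (375, 310) 370 ztop 139.1 c 401.1 -418.5 wh [ 23.3 105.5] ang 30.7 [ 400.2 -419.2  137.4]
scene0 (430, 258) 272 ztop 139.4 c 584.5 -385.4 wh [107.3  20.1] ang 47.6 [ 582.8 -386.6  137.2]
top0 (400, 220) 225 ztop 111.1 c 450.8 -271.1 wh [74.2 14.5] ang 56.5 [ 450.9 -270.8  108.9]
top0 (475, 230) 435 ztop 140.0 c 406.0 -416.1 wh [ 18.7 105.4] ang 29.8 [ 405.4 -414.4  137.6]
top0 (450, 145) 436 ztop 139.6 c 588.9 -381.5 wh [104.5  20.9] ang 47.6 [ 588.5 -382.2  137.5]
top0 [170.  223.5] 6 [507.9 270.4  55. ]
top0 [171.  252.5] 6 [444.2 265.9  55. ]
vice [[ 162. -107.  112.]
 [ 534.   18. 1255.]]
```

View pics/crop1.png

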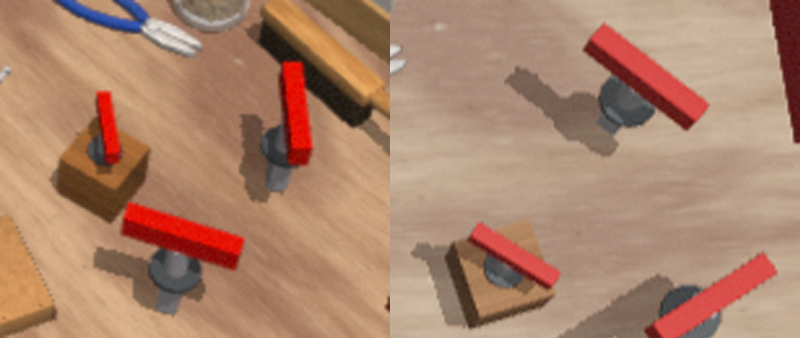

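View pics/crop2.png

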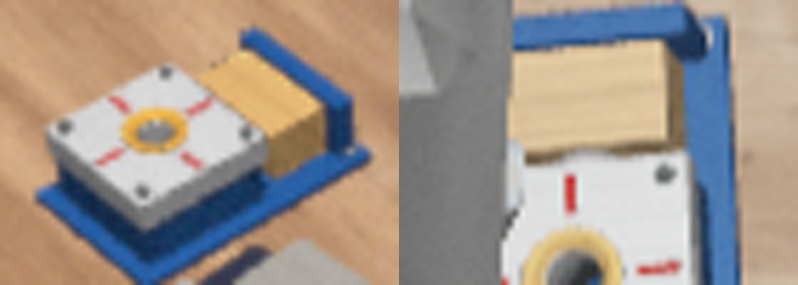

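The crops show A is the small key: bar 76 x 14 mm, top at about 111 mm. B and C have bars of about 105 x 20 mm, so they're decoys. A sits near (448,-272) with its bar at about 56° yaw. The clamp's four marks are clearly visible around the brass collar, and the bore is at about (476,268). I'll move over the clamp first for a wrist view.

```bash
cat >> h.py <<'E'
def go(target,yaw=None):
    from bench import manip
    s=manip.read_state();R=np.array(s["tcp_rot"]);p=np.array(s["position"])
    y0=np.degrees(np.arctan2(R[1,0],R[0,0]))
    d=R.T@(np.array(target)-p)/1000
    print("shift m",d.round(4),"spin",None if yaw is None else round(-((yaw-y0+180)%360-180),2),"yaw",y0.round(2),"pos",p.round(1),"F",np.round(s["contact_force"],1),"M",np.round(s["ft_torque"],2),"w",round(s["width"]*88.1,1),"g",round(s["grasp_force"],1),"t",s["time_s"],"q6",round(s["q"][5],1))
def wrist(name):
    from bench import manip
    s=manip.read_state();c=manip.capture("wrist")
    T=np.eye(4);T[:3,:3]=s["tcp_rot"];T[:3,3]=s["position"];M=np.linalg.inv(T@c["T_tool_cam"])
    c={**c,"R":M[:3,:3],"t":M[:3,3]};np.savez(f"pics/{name}.npz",**c);cv2.imwrite(f"pics/{name}.png",c["pixels"][...,::-1]);return c
E
python3 - <<'E'
from h import *
from bench import manip
c=manip.capture("wrist");print(c["T_tool_cam"].round(3),c["mtx"].round(0).tolist())
go((430,268,330))
E
```

```text
[[-1.00000e-03 -9.64000e-01 -2.64000e-01  6.79550e+01]
 [ 1.00000e+00 -1.00000e-03 -0.00000e+00 -7.27000e-01]
 [ 0.00000e+00 -2.64000e-01  9.64000e-01 -1.35295e+02]
 [ 0.00000e+00  0.00000e+00  0.00000e+00  1.00000e+00]] [[388.0, 0.0, 321.0], [0.0, 388.0, 250.0], [0.0, 0.0, 1.0]]
shift m [-0.2634 -0.1171 -0.0806] spin None yaw 153.26 pos [247.4 491.  249.3] F [-0.1  0.5 -0.4] M [-0.02 -0.01 -0.  ] w 88.3 g 0.0 t 0.15 q6 -12.3
```

```bash
python3 -m creep '-0.03 -0.015 -0.015 0;-0.065 -0.03 -0.03 0;-0.1 -0.045 -0.04 0;-0.135 -0.06 -0.05 0;-0.17 -0.075 -0.06 0;-0.2 -0.09 -0.07 0;-0.235 -0.105 -0.08 0;-0.263 -0.117 -0.08 0'; python3 -m creep '0 0 0 0;0 0 0 0;0 0 0 0' && python3 - <<'E'
from h import *
c=wrist("w1");go((430,268,330));m=red(c)
N,_,s,ce=cv2.connectedComponentsWithStats(m)
for i in range(1,N):
    if s[i,4]>8:print(ce[i].round(1),s[i,4],plane(c,ce[i],55).round(1))
E
```

```text
time_s: 0.82
position: [431.2, 266.4, 331.4]
tcp_rot: [[-0.893, 0.451, 0.003], [0.451, 0.893, 0.001], [-0.002, 0.002, -1.0]]
contact_force: [-0.2, 1.4, -0.7]
width: 1.004
grasp_force: 0.0
time_s: 1.07
position: [429.3, 268.6, 329.5]
tcp_rot: [[-0.893, 0.45, -0.001], [0.45, 0.893, 0.0], [0.001, -0.0, -1.0]]
contact_force: [0.4, -1.0, -0.1]
width: 1.0
grasp_force: 0.0
shift m [-0.0013 -0.0004 -0.0004] spin None yaw 153.31 pos [429.  269.  329.6] F [-0.7  0.   0.5] M [ 0.07  0.01 -0.  ] w 88.3 g 0.0 t 1.1167 q6 -44.6
[324.5 222.6] 28 [442.5 265.5  55. ]
[365.5 232.6] 31 [472.3 300.1  55. ]
[314.4 262. ] 30 [476.9 235.8  55. ]
[353.9 271.3] 25 [506.3 270.   55. ]
```

View pics/w1.png

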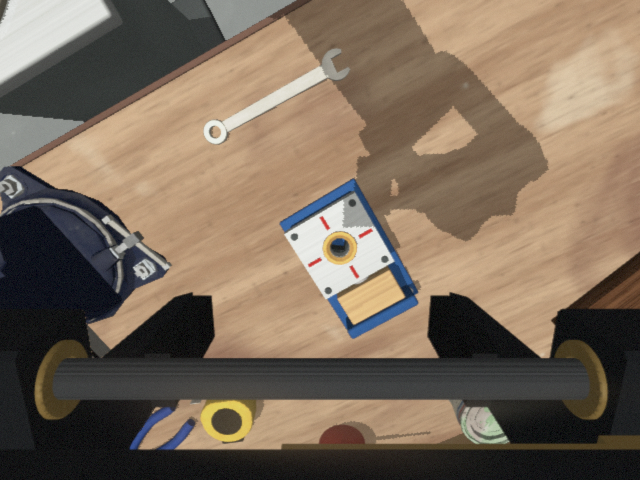

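The wrist view shows the clamp cover with its marks centred near pixel (340,247). From the marks, the bore is at (474.5,268), with clamp yaw 4.0°. Next I'll move high over the vice to the key.

```bash
python3 -m creep '-0.017 -0.035 0 6;-0.034 -0.07 0 13;-0.051 -0.105 0 20;-0.068 -0.14 0 27;-0.086 -0.175 0 34;-0.103 -0.21 0 41;-0.12 -0.245 0 48;-0.137 -0.28 0 55'; python3 - <<'E'
from h import *
go((448,-272,330),56)
E
```

```text
time_s: 1.78
position: [425.5, -43.9, 329.9]
tcp_rot: [[-0.14, 0.99, 0.0], [0.99, 0.14, 0.0], [0.0, 0.0, -1.0]]
contact_force: [0.5, 0.4, 0.1]
width: 1.0
grasp_force: 0.0
shift m [-2.29e-01 -9.60e-03 -1.00e-04] spin 42.04 yaw 98.04 pos [425.5 -43.9 329.9] F [0.5 0.4 0.1] M [-0.08 -0.05 -0.  ] w 88.1 g 0.0 t 1.7833 q6 -29.9
```

```bash
python3 -m creep '-0.035 -0.001 0 7;-0.07 -0.003 0 14;-0.105 -0.004 0 21;-0.14 -0.006 0.02 28;-0.175 -0.007 0.04 35;-0.21 -0.009 0.06 42;-0.229 -0.0096 0.08 42;-0.229 -0.0096 0.08 42';python3 -m creep '0 0 0 0;0 0 0 0;0 0 0 0'; cat > k.py <<'E'
from h import *
import sys
c=wrist(sys.argv[1]);m=red(c);W=cloud(c)
N,l,s,ce=cv2.connectedComponentsWithStats(m)
for i in range(1,N):
    if s[i,4]>150:
        P=W[(l==i)&(c["depth"]>0)]
        if len(P)<50: continue
        zt=np.percentile(P[:,2],90);T=P[abs(P[:,2]-zt)<5]
        print(ce[i].round(0),s[i,4],"z",zt.round(1),[np.round(x,1) for x in cv2.minAreaRect(T[:,:2].astype(np.float32))])
go((448,-272,250),56)
E
python3 k.py w2
```

```text
time_s: 2.45
position: [449.0, -272.6, 245.5]
tcp_rot: [[0.557, 0.831, -0.005], [0.831, -0.557, 0.004], [0.001, -0.007, -1.0]]
contact_force: [-0.3, 0.8, -0.4]
width: 0.998
grasp_force: 0.0
time_s: 2.7
position: [450.0, -270.0, 251.2]
tcp_rot: [[0.554, 0.833, 0.002], [0.833, -0.554, -0.001], [-0.0, 0.002, -1.0]]
contact_force: [0.2, 0.1, -0.5]
width: 1.002
grasp_force: 0.0
[322. 238.] 1929 z 110.1 [array([ 449.7, -272.4]), array([75.4, 13.9]), np.float64(55.4)]
[588. 256.] 3565 z 138.3 [array([ 588.4, -383.7]), array([105.8,  21.5]), np.float64(47.2)]
[372. 422.] 3725 z 138.0 [array([ 403.3, -413.7]), array([20.4, 99.5]), np.float64(31.4)]
shift m [-0.0026 -0.0006  0.0011] spin 0.38 yaw 56.38 pos [ 449.9 -270.1  251.1] F [-0.2  0.2 -0.7] M [-0.04  0.1   0.01] w 88.1 g 0.0 t 2.75 q6 -10.3
```

View pics/w2.png

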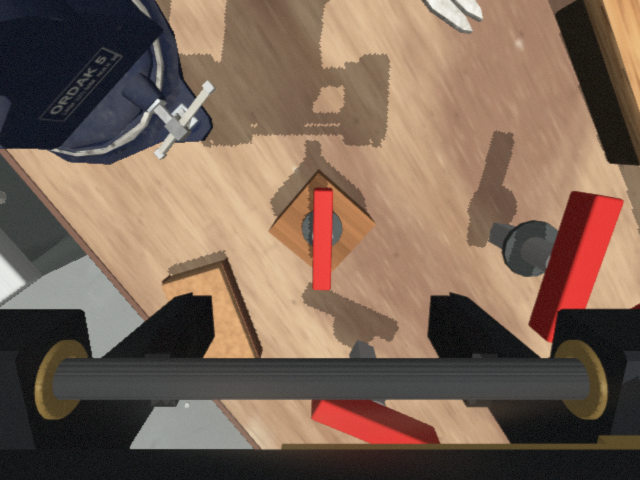

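The wrist view shows the target key's bar at (322,238), well centred between the fingers in the stand. The decoys are at (588,256) and (372,422), clear of the fingers. Descending to grasp.

```bash
python3 -m creep '-0.002 0.001 0.03 1;-0.002 0.001 0.06 1;-0.002 0.001 0.09 1;-0.002 0.001 0.12 1;-0.002 0.001 0.135 1;-0.002 0.001 0.135 1;-0.002 0.001 0.135 1' && python3 k.py w3
```

```text
time_s: 3.33
position: [449.6, -273.2, 115.6]
tcp_rot: [[0.569, 0.822, 0.0], [0.822, -0.569, -0.0], [-0.0, 0.001, -1.0]]
contact_force: [-0.8, -0.7, 0.6]
width: 1.005
grasp_force: 0.0
[320. 286.] 4999 z 110.0 [array([ 455.3, -264.4]), array([56.5, 13.9]), np.float64(55.4)]
shift m [ 0.0002 -0.0021 -0.1337] spin -0.69 yaw 55.31 pos [ 449.9 -273.6  116.3] F [-0.2 -0.1  0.1] M [-0.06  0.06  0.  ] w 88.0 g 0.0 t 3.3833 q6 -9.5
```

```bash
python3 -m creep '0.001 -0.001 0.012 0;0.001 -0.001 0.024 0;0.001 -0.001 0.024 0;0.001 -0.001 0.024 0' && python3 -m creep '0 0 0 0;0 0 0 0;0 0 0 0;0 0 0 0;0 0 0 0;0 0 0 0;0 0 0 0;0 0 0 0' 0.005 25 && python3 -m creep '0 0 0 0;0 0 0 0;0 0 0 0;0 0 0 0' && python3 -c "
from h import *;go((449.7,-272.4,92),55.4)"
```

```text
time_s: 3.72
position: [449.4, -272.4, 92.1]
tcp_rot: [[0.57, 0.822, 0.001], [0.822, -0.57, -0.001], [-0.0, 0.002, -1.0]]
contact_force: [0.2, -1.0, 0.6]
width: 1.002
grasp_force: 0.0
time_s: 4.38
position: [448.9, -272.2, 90.7]
tcp_rot: [[0.57, 0.822, -0.0], [0.822, -0.57, 0.0], [-0.0, -0.0, -1.0]]
contact_force: [0.7, -0.6, 0.5]
width: 0.419
grasp_force: 0.0
time_s: 4.72
position: [449.0, -272.3, 90.8]
tcp_rot: [[0.57, 0.822, 0.0], [0.822, -0.57, -0.0], [-0.0, 0.0, -1.0]]
contact_force: [1.2, -0.3, 0.1]
width: 0.166
grasp_force: 25.0
shift m [ 0.0003  0.0006 -0.0012] spin -0.14 yaw 55.26 pos [ 449.  -272.3   90.8] F [ 1.2 -0.3  0.1] M [-0.13  0.09 -0.04] w 14.6 g 25.0 t 4.7167 q6 -9.4
```

```bash
python3 -m creep '0 0 -0.02 0;0 0 -0.05 0;0 0 -0.085 0;0 0 -0.12 0;0 0 -0.155 0;0 0 -0.19 0;0 0 -0.225 0;0 0 -0.25 0' - 35 && python3 -c "
from h import *;go((474.5,268,340),117)"
```

```text
time_s: 5.38
position: [448.8, -272.0, 343.7]
tcp_rot: [[0.57, 0.822, 0.002], [0.822, -0.57, -0.002], [-0.0, 0.002, -1.0]]
contact_force: [0.1, -1.4, -1.8]
width: 0.165
grasp_force: 35.0
shift m [ 0.4584 -0.2866  0.0028] spin -61.74 yaw 55.26 pos [ 448.8 -272.   343.7] F [ 0.1 -1.4 -1.8] M [-0.08  0.07 -0.01] w 14.5 g 35.0 t 5.3833 q6 -9.4
```

```bash
python3 -m creep '0.02 -0.012 0 -3;0.05 -0.03 0 -6;0.08 -0.05 0 -9;0.11 -0.069 0 -12;0.14 -0.087 0 -15;0.17 -0.106 0 -18;0.2 -0.125 0 -21;0.23 -0.144 0 -24' && python3 -c "
from h import *;go((474.5,268,340),100)"
```

```text
time_s: 6.05
position: [461.1, 0.6, 340.5]
tcp_rot: [[0.184, 0.983, -0.001], [0.983, -0.184, 0.0], [0.0, -0.001, -1.0]]
contact_force: [0.6, 1.0, -1.8]
width: 0.161
grasp_force: 35.0
shift m [ 0.2653 -0.0361  0.0005] spin -20.61 yaw 79.39 pos [461.1   0.6 340.5] F [ 0.6  1.  -1.8] M [-0.11 -0.01 -0.01] w 14.2 g 35.0 t 6.05 q6 -4.1
```

```bash
python3 -m creep '0.035 -0.005 0 -3;0.07 -0.01 0 -6;0.105 -0.014 0 -9;0.14 -0.019 0 -12;0.175 -0.024 0 -15;0.21 -0.029 0 -18;0.24 -0.033 0 -21;0.265 -0.036 0 -21' && python3 -m creep '0 0 0.03 0;0 0 0.06 0;0 0 0.09 0;0 0 0.12 0;0 0 0.14 0;0 0 0.14 0;0 0 0.14 0;0 0 0.14 0' && python3 - <<'E'
from h import *
c=wrist("w4");go((474.5,268,200),100)
m=red(c);N,_,s,ce=cv2.connectedComponentsWithStats(m)
for i in range(1,N):
    if s[i,4]>8:print(ce[i].round(1),s[i,2:],plane(c,ce[i],55).round(1))
E
```

```text
time_s: 6.72
position: [475.1, 268.1, 340.2]
tcp_rot: [[-0.182, 0.983, -0.001], [0.983, 0.182, -0.0], [0.0, -0.001, -1.0]]
contact_force: [0.8, -1.3, -2.2]
width: 0.162
grasp_force: 35.0
time_s: 7.38
position: [476.3, 266.1, 202.1]
tcp_rot: [[-0.178, 0.984, 0.002], [0.984, 0.178, 0.001], [0.0, 0.002, -1.0]]
contact_force: [0.1, 0.0, -2.7]
width: 0.166
grasp_force: 35.0
shift m [ 0.0022 -0.0015  0.0024] spin 0.25 yaw 100.25 pos [476.4 266.1 202.4] F [ 1.  -0.1 -2.4] M [-0.05  0.04  0.03] w 14.4 g 35.0 t 7.4333 q6 6.5
[323.8 191.8] [ 6 21 81] [472.2 299.8  55. ]
[276.4 230.5] [20  6 77] [442.6 265.3  55. ]
[320.3 293.3] [  44  129 5361] [483.6 222.   55. ]
[361.8 239.5] [20  6 78] [506.6 269.8  55. ]
[320.6 421.3] [  39   44 1667] [504.6 106.5  55. ]
[591.7 422.5] [  98   50 4009] [734.4 146.3  55. ]
```

View pics/w4.png

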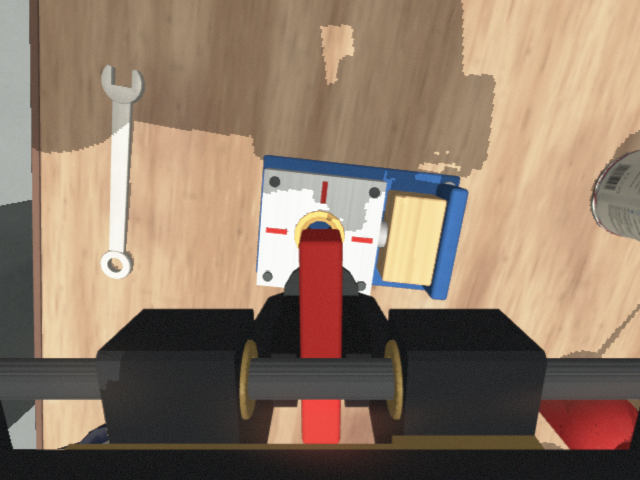

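The view shows the held key's bar at (320,293), running down the image, and the collar centre near (320,237). The visible marks again give the bore as (474.5,267.8), so I'll refine xy and descend to just above the collar.

```bash
python3 -m creep '0.002 -0.0015 0.02 0;0.002 -0.0015 0.04 0;0.002 -0.0015 0.055 0;0.002 -0.0015 0.055 0;0.002 -0.0015 0.055 0;0.002 -0.0015 0.055 0' && python3 -c "
from h import *;go((474.5,267.8,145),100)"
```

```text
time_s: 7.93
position: [474.7, 267.8, 147.5]
tcp_rot: [[-0.178, 0.984, 0.003], [0.984, 0.178, 0.001], [0.0, 0.003, -1.0]]
contact_force: [0.6, -0.1, -2.2]
width: 0.164
grasp_force: 35.0
shift m [-0.     -0.0002  0.0025] spin 0.25 yaw 100.25 pos [474.7 267.8 147.5] F [ 0.6 -0.1 -2.2] M [-0.1   0.07  0.03] w 14.5 g 35.0 t 7.9333 q6 6.7
```

```bash
python3 -m creep '0 0 0.005 0;0 0 0.01 0;0 0 0.013 0;0 0 0.016 0;0 0 0.018 0;0 0 0.02 0;0 0 0.02 0' - 20 && python3 -c "
from h import *;go((474.5,267.8,118),100)"
```

```text
time_s: 8.52
position: [473.7, 267.6, 125.3]
tcp_rot: [[-0.178, 0.984, -0.001], [0.984, 0.178, -0.0], [-0.0, -0.001, -1.0]]
contact_force: [0.3, -0.3, -2.4]
width: 0.17
grasp_force: 20.0
shift m [0.0001 0.0008 0.0073] spin 0.25 yaw 100.25 pos [473.7 267.6 125.3] F [ 0.3 -0.3 -2.4] M [-0.09  0.05  0.  ] w 14.9 g 20.0 t 8.5167 q6 6.7
```

```bash
python3 -m creep '0 0.0005 0.004 0;0 0.0005 0.008 0;0 0.0005 0.011 0;0 0.0005 0.013 0;0 0.0005 0.013 0;0 0.0005 0.013 0' && python3 -c "
from h import *;go((474.5,267.8,108),100)"
```

```text
time_s: 9.02
position: [474.4, 267.7, 112.6]
tcp_rot: [[-0.178, 0.984, -0.0], [0.984, 0.178, -0.0], [-0.0, -0.0, -1.0]]
contact_force: [-0.4, -0.5, -2.0]
width: 0.174
grasp_force: 20.0
shift m [0.0001 0.0002 0.0046] spin 0.25 yaw 100.25 pos [474.4 267.7 112.6] F [-0.4 -0.5 -2. ] M [-0.11  0.04 -0.  ] w 15.3 g 20.0 t 9.0167 q6 6.7
```

```bash
python3 -m creep '0 0 0.001 0;0 0 0.002 0;0 0 0.003 0;0 0 0.003 0' | grep -E "pos|contact" ; python3 -m creep '0 0 0.001 0;0 0 0.001 0;0 0 0.001 0' | grep -E "pos|contact"; python3 -m creep '0 0 0.001 0;0 0 0.001 0;0 0 0.001 0' | grep -E "pos|contact"
```

```text
position: [474.3, 267.6, 109.6]
contact_force: [-0.6, -0.8, -1.6]
position: [474.3, 267.7, 108.7]
contact_force: [-0.0, -0.3, -1.9]
position: [474.5, 267.7, 107.8]
contact_force: [0.3, 0.5, -2.0]
```

```bash
for i in 1 2 3; do python3 -m creep '0 0 0.0007 0;0 0 0.0007 0;0 0 0.0007 0' | grep -E "pos|contact"; done
```

```text
position: [474.5, 267.7, 107.2]
contact_force: [0.9, 0.2, -0.6]
position: [474.6, 267.8, 106.7]
contact_force: [-0.7, 0.9, 2.5]
position: [474.8, 267.8, 106.3]
contact_force: [0.1, -0.2, 6.7]
```

Contact at TCP z≈107.3 with a gentle press of about 8 N; now I'll feel for the angle, turning CCW in 5° steps.

```bash
for i in 1 2 3 4 5 6; do python3 -m creep '0 0 0 -2;0 0 0 -4;0 0 0 -5;0 0 0 -5' | grep -E "pos|contact"|tr '\n' ' '; python3 -c "
from h import *;go((474.5,267.8,106))"; done
```

```text
position: [474.8, 267.8, 106.2] contact_force: [0.5, -0.1, 6.5] shift m [ 0.     -0.0003  0.0002] spin None yaw 105.31 pos [474.8 267.8 106.2] F [ 0.5 -0.1  6.5] M [-0.08 -0.03 -0.01] w 14.8 g 20.0 t 10.9333 q6 1.7
position: [474.7, 267.8, 106.1] contact_force: [-0.1, -0.4, 5.4] shift m [ 0.0001 -0.0002  0.0001] spin None yaw 110.3 pos [474.7 267.8 106.1] F [-0.1 -0.4  5.4] M [-0.   -0.02 -0.11] w 15.0 g 20.0 t 11.2667 q6 -3.3
position: [474.7, 267.8, 106.0] contact_force: [-0.0, -0.8, 5.8] shift m [ 0.0001 -0.0001  0.    ] spin None yaw 115.28 pos [474.7 267.8 106. ] F [-0.  -0.8  5.8] M [-0.02 -0.05 -0.02] w 15.3 g 20.0 t 11.6 q6 -8.3
position: [474.6, 267.8, 105.9] contact_force: [0.5, -0.3, 4.7] shift m [ 0.0001 -0.     -0.0001] spin None yaw 120.25 pos [474.6 267.8 105.9] F [ 0.5 -0.3  4.7] M [ 0.03 -0.1   0.01] w 14.7 g 20.0 t 11.9333 q6 -13.3
position: [474.4, 267.7, 105.7] contact_force: [1.1, 1.0, 4.0] shift m [ 0.      0.0001 -0.0003] spin None yaw 125.24 pos [474.4 267.7 105.7] F [1.1 1.  4. ] M [ 0.09 -0.2  -0.02] w 15.1 g 20.0 t 12.2667 q6 -18.3
position: [474.3, 267.7, 105.5] contact_force: [0.3, -0.1, 2.2] shift m [-0.      0.0002 -0.0005] spin None yaw 130.22 pos [474.3 267.7 105.5] F [ 0.3 -0.1  2.2] M [ 0.12 -0.18  0.02] w 15.2 g 20.0 t 12.6 q6 -23.2
```

```bash
for i in 1 2 3 4 5 6; do python3 -m creep '0 0 0.0002 -1;0 0 0.0004 -3;0 0 0.0005 -4;0 0 0.0005 -4' >/dev/null; python3 -c "
from h import *;go((474.5,267.8,106))"; done
```

```text
shift m [-0.0002  0.0004 -0.0013] spin None yaw 134.27 pos [474.1 267.6 104.7] F [ 1.5  0.7 -0.1] M [ 0.19 -0.24  0.03] w 14.9 g 20.0 t 12.9333 q6 -27.3
shift m [-0.0002  0.0004 -0.0017] spin None yaw 138.28 pos [474.1 267.6 104.3] F [ 1.4  0.6 -3.2] M [ 0.16 -0.26  0.02] w 15.2 g 20.0 t 13.2667 q6 -31.3
shift m [-0.0002  0.0004 -0.002 ] spin None yaw 142.29 pos [474.1 267.6 104. ] F [ 0.7 -0.2 -1.9] M [ 0.04 -0.06  0.02] w 15.2 g 20.0 t 13.6 q6 -35.3
shift m [-0.0001  0.0003 -0.0024] spin None yaw 146.29 pos [474.2 267.6 103.6] F [ 0.1  0.3 -2.6] M [ 0.02 -0.07 -0.01] w 15.1 g 20.0 t 13.9333 q6 -39.3
shift m [-0.      0.0001 -0.0028] spin None yaw 150.29 pos [474.4 267.7 103.2] F [ 0.6  0.7 -2.3] M [ 0.07 -0.06  0.01] w 14.7 g 20.0 t 14.2667 q6 -43.3
shift m [ 0.      0.0001 -0.0033] spin None yaw 154.28 pos [474.5 267.7 102.7] F [ 1.5  0.1 -2.5] M [ 0.18 -0.15  0.04] w 15.1 g 20.0 t 14.6 q6 -47.3
```

```bash
for i in 1 2 3 4; do python3 -m creep '0 0 0.0005 0;0 0 0.001 0;0 0 0.001 0' >/dev/null; python3 -c "
from h import *;go((474.5,267.8,91))"; done
```

```text
shift m [-0.0001  0.0001  0.0106] spin None yaw 154.23 pos [474.4 267.7 101.6] F [ 0.7  1.3 -1.6] M [ 0.18 -0.21 -0.01] w 14.7 g 20.0 t 14.85 q6 -47.3
shift m [-0.0001  0.0001  0.0096] spin None yaw 154.25 pos [474.4 267.7 100.6] F [ 0.5  1.6 -1.6] M [ 0.21 -0.15 -0.02] w 14.6 g 20.0 t 15.1 q6 -47.3
shift m [-0.0001  0.0002  0.0086] spin None yaw 154.25 pos [474.4 267.7  99.6] F [ 1.4  1.  -2. ] M [ 0.25 -0.2  -0.05] w 15.1 g 20.0 t 15.35 q6 -47.3
shift m [-0.0001  0.0001  0.0076] spin None yaw 154.25 pos [474.4 267.7  98.6] F [ 1.7  0.4 -1. ] M [ 0.21 -0.22 -0.07] w 15.0 g 20.0 t 15.6 q6 -47.3
```

It's engaged and dropping freely, so I'll push it home.

```bash
python3 -m creep '0 0 0.001 0;0 0 0.002 0;0 0 0.003 0;0 0 0.004 0;0 0 0.005 0;0 0 0.0055 0;0 0 0.0055 0' >/dev/null; for i in 1 2 3 4 5; do python3 -c "
from h import *;go((474.5,267.8,91))";python3 -m creep '0 0 0.0004 0;0 0 0.0007 0;0 0 0.0007 0' >/dev/null;  done; python3 -c "
from h import *;go((474.5,267.8,91))"
```

```text
shift m [-0.0001  0.0002  0.0021] spin None yaw 154.25 pos [474.4 267.7  93.1] F [ 1.4  1.8 -2.1] M [ 0.27 -0.26  0.  ] w 15.2 g 20.0 t 16.1833 q6 -47.3
shift m [-0.0001  0.0001  0.0015] spin None yaw 154.26 pos [474.4 267.7  92.5] F [ 1.2  1.1 -0.3] M [ 0.26 -0.21  0.  ] w 15.4 g 20.0 t 16.4333 q6 -47.3
shift m [-0.0001  0.0001  0.0007] spin None yaw 154.25 pos [474.4 267.7  91.7] F [0.8 0.8 0.3] M [ 0.28 -0.24 -0.01] w 14.9 g 20.0 t 16.6833 q6 -47.3
shift m [-0.      0.0001  0.0001] spin None yaw 154.25 pos [474.4 267.7  91.1] F [ 0.9  1.6 -0. ] M [ 0.27 -0.26 -0.01] w 15.2 g 20.0 t 16.9333 q6 -47.3
shift m [ 0.0002  0.     -0.0002] spin None yaw 154.26 pos [474.7 267.7  90.8] F [1.6 0.2 6.7] M [ 0.12 -0.17 -0.02] w 14.8 g 20.0 t 17.1833 q6 -47.3
shift m [ 0.0004 -0.0002 -0.0003] spin None yaw 154.26 pos [474.9 267.8  90.7] F [-0.5  0.1  9.1] M [ 0.04 -0.01 -0.07] w 15.0 g 20.0 t 17.4333 q6 -47.3
```

Home: the shoulder met the collar at TCP z 90.9. I'll relieve the press and turn clockwise.

```bash
python3 -m creep '0 0 -0.0005 0;0 0 -0.001 0;0 0 -0.001 0' - 30 >/dev/null; for i in 1 2 3 4; do python3 -m creep '0 0 0 2;0 0 0 4;0 0 0 6;0 0 0 8;0 0 0 10;0 0 0 12;0 0 0 12' >/dev/null; python3 -c "
from h import *;go((474.5,267.8,91),94)"; done
```

```text
shift m [ 0.0003  0.0002 -0.0002] spin 48.19 yaw 142.19 pos [474.6 267.4  90.8] F [ 2.1 -1.   3.9] M [-0.19 -0.36  0.03] w 14.5 g 30.0 t 18.2667 q6 -35.2
shift m [ 0.0003 -0.     -0.0002] spin 36.25 yaw 130.25 pos [474.7 267.6  90.8] F [ 2.7 -0.4  3.9] M [-0.12 -0.43  0.1 ] w 14.7 g 30.0 t 18.85 q6 -23.3
shift m [ 0.0002  0.     -0.0002] spin 24.29 yaw 118.29 pos [474.6 267.6  90.8] F [ 2.4 -0.1  4. ] M [-0.16 -0.39  0.03] w 14.4 g 30.0 t 19.4333 q6 -11.3
shift m [ 0.0001  0.0001 -0.0002] spin 12.32 yaw 106.32 pos [474.5 267.6  90.8] F [ 2.2 -0.9  4.6] M [-0.12 -0.32  0.14] w 14.7 g 30.0 t 20.0167 q6 0.7
```

Turning freely at friction torque (about 0.1 N m). Approaching 94° in small steps now to find the stop.

```bash
for i in 1 2 3 4 5; do python3 -m creep '0 0 0 1;0 0 0 2;0 0 0 3;0 0 0 3' >/dev/null; python3 -c "
from h import *;go((474.5,267.8,91),94)"; done
```

```text
shift m [ 0.0001  0.0001 -0.0002] spin 9.38 yaw 103.38 pos [474.5 267.7  90.8] F [ 2.3 -0.8  5.2] M [-0.14 -0.31  0.12] w 14.7 g 30.0 t 20.35 q6 3.6
shift m [ 0.0002  0.0001 -0.0002] spin 6.38 yaw 100.38 pos [474.4 267.6  90.8] F [ 2.5 -1.4  5.4] M [-0.18 -0.27  0.12] w 14.5 g 30.0 t 20.6833 q6 6.6
shift m [ 0.0001  0.0001 -0.0002] spin 3.38 yaw 97.38 pos [474.4 267.7  90.8] F [ 1.7 -1.1  4.7] M [-0.18 -0.3   0.08] w 14.5 g 30.0 t 21.0167 q6 9.6
shift m [ 0.0002  0.0001 -0.0002] spin 0.38 yaw 94.38 pos [474.4 267.6  90.8] F [ 2.  -1.3  5.6] M [-0.19 -0.22  0.1 ] w 14.8 g 30.0 t 21.35 q6 12.6
shift m [ 0.0002  0.0001 -0.0002] spin -2.62 yaw 91.38 pos [474.4 267.6  90.8] F [ 1.7 -0.6  5.9] M [-0.13 -0.2   0.07] w 14.2 g 30.0 t 21.6833 q6 15.6
```

```bash
for i in 1 2 3 4; do python3 -m creep '0 0 0 1;0 0 0 1.5;0 0 0 1.5' >/dev/null; python3 -c "
from h import *;go((474.5,267.8,91),94)"; done
```

```text
shift m [ 0.0002  0.0001 -0.0002] spin -4.1 yaw 89.9 pos [474.4 267.6  90.8] F [ 1.8 -0.6  5.8] M [-0.22 -0.19  0.08] w 14.4 g 30.0 t 21.9333 q6 17.1
shift m [ 0.0002  0.0001 -0.0002] spin -5.6 yaw 88.4 pos [474.4 267.6  90.8] F [ 1.8 -1.2  6.2] M [-0.16 -0.28  0.12] w 14.6 g 30.0 t 22.1833 q6 18.6
shift m [ 0.0002  0.0001 -0.0002] spin -7.1 yaw 86.9 pos [474.4 267.6  90.8] F [ 2.2 -1.2  6.1] M [-0.2  -0.27  0.08] w 14.8 g 30.0 t 22.4333 q6 20.1
shift m [ 0.0002  0.0002 -0.0002] spin -8.59 yaw 85.41 pos [474.3 267.6  90.8] F [ 1.2 -1.5  5.1] M [-0.22 -0.18  0.15] w 14.7 g 30.0 t 22.6833 q6 21.6
```

```bash
for i in 1 2 3; do python3 -m creep '0 0 0 0.7;0 0 0 1;0 0 0 1' >/dev/null; python3 -c "
from h import *;go((474.5,267.8,91),94)"; done
```

```text
shift m [ 0.0002  0.0002 -0.0002] spin -9.59 yaw 84.41 pos [474.3 267.6  90.8] F [1.6 0.1 4.9] M [-0.23 -0.2   0.14] w 14.8 g 30.0 t 22.9333 q6 22.6
shift m [ 0.0002  0.0001 -0.0002] spin -10.58 yaw 83.42 pos [474.3 267.6  90.8] F [ 1.2 -0.7  4.7] M [-0.25 -0.24  0.16] w 14.4 g 30.0 t 23.1833 q6 23.6
shift m [ 0.0002  0.0001 -0.0002] spin -11.57 yaw 82.43 pos [474.3 267.6  90.8] F [ 2.2 -1.   5.2] M [-0.2  -0.22  0.21] w 14.5 g 30.0 t 23.4333 q6 24.6
```

```bash
python3 - <<'E'
from h import *
c=wrist("w5");m=red(c);m[:150]=0;m[355:]=0;N,l,s,ce=cv2.connectedComponentsWithStats(m)
for i in range(1,N):
    if s[i,4]>20:
        uv=np.argwhere(l==i)[:,::-1]
        P=np.array([plane(c,p,111 if s[i,4]>1000 else 55)[:2] for p in uv],np.float32)
        print(ce[i].round(0),s[i,4],[np.round(x,1) for x in cv2.minAreaRect(P)])
cv2.imwrite("pics/w5c.png",cv2.resize(c["pixels"][150:450,170:470,::-1],None,fx=2,fy=2))
E
```

```text
[317. 290.] 5392 [array([476. , 291.6]), array([48.5, 13.6]), np.float64(84.6)]
[389. 279.] 237 [array([506.5, 269.7]), array([15.2,  3.5]), np.float64(4.0)]
[253. 305.] 154 [array([441.3, 265. ]), array([13.1,  3.7]), np.float64(3.4)]
```

View pics/w5c.png

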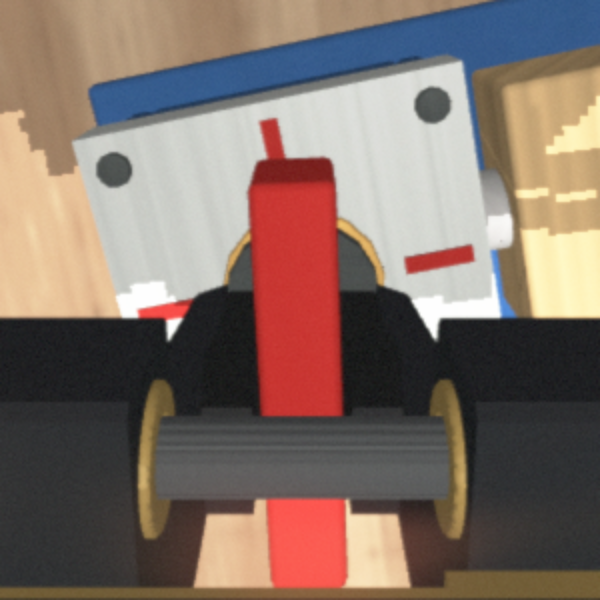

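The crop shows the bar (crop 290,290) some 9° past the mark line, and it lags the gripper by about 2°, while torque is rising. That fits the stop plus the socket's play. One more small nudge to confirm.

```bash
for i in 1 2; do python3 -m creep '0 0 0 0.7;0 0 0 1.5;0 0 0 1.5' >/dev/null; python3 -c "
from h import *;go((474.5,267.8,91),94)"; done; cat > a.py <<'E'
from h import *
import sys
c=wrist(sys.argv[1]);m=red(c);m[:150]=0;m[355:]=0;N,l,s,ce=cv2.connectedComponentsWithStats(m)
i=1+s[1:,4].argmax();P=np.array([plane(c,p,111)[:2] for p in np.argwhere(l==i)[:,::-1]],np.float32)
print([np.round(x,1) for x in cv2.minAreaRect(P)])
go((474.5,267.8,91),94)
E
python3 a.py w6
```

```text
shift m [ 0.0002  0.0001 -0.0002] spin -13.09 yaw 80.91 pos [474.3 267.6  90.8] F [ 1.7 -1.4  5.4] M [-0.21 -0.23  0.25] w 14.7 g 30.1 t 23.7333 q6 26.1
shift m [ 0.0002  0.0001 -0.0002] spin -14.57 yaw 79.43 pos [474.3 267.6  90.8] F [ 0.7 -1.2  5. ] M [-0.22 -0.2   0.31] w 14.6 g 30.2 t 23.9833 q6 27.6
[array([476.7, 291.4]), array([48.6, 13.6]), np.float64(83.2)]
shift m [ 0.0002  0.0001 -0.0002] spin -14.54 yaw 79.46 pos [474.3 267.6  90.8] F [ 1.5 -0.1  5.1] M [-0.24 -0.21  0.36] w 14.8 g 30.2 t 24.0333 q6 27.5
```

Torque climbed to over 0.3 N m while the bar hardly moved: that's the stop. Turning back within the play to line the bar up with the marks.

```bash
python3 -m creep '0 0 0 -3;0 0 0 -6;0 0 0 -9;0 0 0 -12;0 0 0 -14;0 0 0 -14;0 0 0 -14' >/dev/null; python3 a.py w7
```

```text
[array([472.3, 292.1]), array([13.6, 48.4]), np.float64(3.1)]
shift m [-0.0001  0.0003 -0.0003] spin -0.73 yaw 93.27 pos [474.2 267.9  90.7] F [0.2 1.4 4.2] M [ 0.12 -0.06 -0.01] w 14.7 g 30.0 t 24.6667 q6 13.7
```

```bash
python3 -m creep '0 0 0 0;0 0 0 0;0 0 0 0;0 0 0 0;0 0 0 0;0 0 0 0' 0.06; python3 -m creep '0 0 -0.005 0;0 0 -0.02 0;0 0 -0.04 0;0 0 -0.07 0;0 0 -0.1 0;0 0 -0.14 0;0 0 -0.14 0;0 0 -0.14 0' 0.085 | grep -E "pos|cont"; python3 - <<'E'
from h import *
from bench import manip
c=wrist("w8");m=red(c);W=cloud(c);N,l,s,ce=cv2.connectedComponentsWithStats(m);i=1+s[1:,4].argmax()
for i in range(1,N):
    if s[i,4]>20:
        P=W[(l==i)&(c["depth"]>0)]
        if len(P)<10: continue
        zt=np.percentile(P[:,2],90);T=P[abs(P[:,2]-zt)<5]
        print(ce[i].round(),s[i,4],zt.round(1),[np.round(x,1) for x in cv2.minAreaRect(T[:,:2].astype(np.float32))])
go((474.5,267.8,91),94)
E
```

```text
time_s: 25.17
position: [474.2, 267.6, 90.5]
tcp_rot: [[-0.057, 0.998, -0.001], [0.998, 0.057, -0.0], [-0.0, -0.001, -1.0]]
contact_force: [0.0, -0.6, -0.7]
width: 0.597
grasp_force: 0.0
position: [474.8, 267.8, 232.8]
contact_force: [-0.6, 1.0, -0.3]
[319. 184.] 22 93.8 [array([471.6, 306. ]), array([2.8, 0.1]), np.float64(2.1)]
[319. 242.] 2040 110.2 [array([473.3, 268.5]), array([13.2, 75.4]), np.float64(3.5)]
[358. 228.] 70 57.1 [array([506.1, 270.2]), array([14.2,  3.2]), np.float64(3.9)]
[281. 230.] 63 57.2 [array([442.2, 265.6]), array([14.1,  2.9]), np.float64(4.8)]
shift m [1.0e-04 2.0e-04 1.4e-01] spin -0.75 yaw 93.25 pos [474.2 267.6 231. ] F [-0.4 -0.4 -0.8] M [-0.09  0.09 -0.01] w 85.0 g 0.0 t 25.8833 q6 13.7
```

View pics/w8.png

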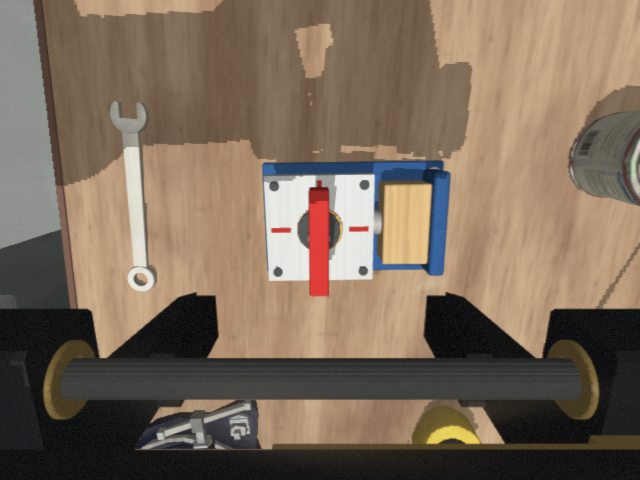

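The key stands released in the clamp, its bar (319,242) at 93.5° against the mark line at 94°. Its top is at about 110 mm against 109 mm expected, so the shoulder is seated on the collar. Handing in.

```bash
python3 -c "
from bench import manip;print(manip.close_job())"
```

```text
the job is handed in; nothing more can be done
None
```

The T key is fully home in the cam clamp, turned clockwise to the stop with its bar within about 1° of the red marks, and released; I handed the job in at about 26 s of the 72 s allowed (no verdict was shown).

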